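Pull the worn blade cartridges from the clip strip

TASK

The two cartridges with red grips on the sloping clip strip have worn blades: pull them straight out of their sprung clips, one at a time, and put each down in a compartment of its own in the yellow regrind tray before letting go (no dropping), the first one before you pull the second. Leave the blue cartridges clipped in and everything else on the bench where it is.

Things in the scene. Friction and masses are not known exactly. Their poses are not given: they have to be found in the camera images.
- red_a_grip (a point): First worn blade cartridge, 80 g, 50 mm tall. Point: centre of its red grip (52 mm long x 18 wide x 34 tall, two black lines). Below the grip a steel tongue 7 mm wide and a rounded steel foot 60 x 12 x 12 mm. Own z runs foot to grip (clipped: straight out of the sloping face), own x along it (clipped: up the slope, away from the robot), own y across: pinch it this way.
- red_b_grip (a point): Second worn blade cartridge, 80 g, 50 mm tall. Point: centre of its red grip (52 mm long x 18 wide x 34 tall, two black lines). Below the grip a steel tongue 7 mm wide and a rounded steel foot 60 x 12 x 12 mm. Own z runs foot to grip (clipped: straight out of the sloping face), own x along it (clipped: up the slope, away from the robot), own y across: pinch it this way.
- blue_a_grip (a point): First good blade cartridge, 80 g, 50 mm tall. Point: centre of its blue grip (52 mm long x 18 wide x 34 tall, two black lines). Below the grip a steel tongue 7 mm wide and a rounded steel foot 60 x 12 x 12 mm. Own z runs foot to grip (clipped: straight out of the sloping face), own x along it (clipped: up the slope, away from the robot), own y across: pinch it this way.
- blue_b_grip (a point): Second good blade cartridge, 80 g, 50 mm tall. Point: centre of its blue grip (52 mm long x 18 wide x 34 tall, two black lines). Below the grip a steel tongue 7 mm wide and a rounded steel foot 60 x 12 x 12 mm. Own z runs foot to grip (clipped: straight out of the sloping face), own x along it (clipped: up the slope, away from the robot), own y across: pinch it this way.
- red_a_foot (a point): Middle of the underside of the foot of red_a, 33 mm below its grip centre along its own z. The clip's two sprung jaws close over this foot; pulled along own z it snaps free with some 6 to 14 N in the first 8 mm and is clear of the pocket after 20 mm.
- red_b_foot (a point): Middle of the underside of the foot of red_b, 33 mm below its grip centre along its own z. The clip's two sprung jaws close over this foot; pulled along own z it snaps free with some 6 to 14 N in the first 8 mm and is clear of the pocket after 20 mm.
- blue_a_foot (a point): Middle of the underside of the foot of blue_a, 33 mm below its grip centre along its own z. The clip's two sprung jaws close over this foot; pulled along own z it snaps free with some 6 to 14 N in the first 8 mm and is clear of the pocket after 20 mm.
- blue_b_foot (a point): Middle of the underside of the foot of blue_b, 33 mm below its grip centre along its own z. The clip's two sprung jaws close over this foot; pulled along own z it snaps free with some 6 to 14 N in the first 8 mm and is clear of the pocket after 20 mm.
- strip: Fixed clip strip: aluminium face 100 x 290 mm, rising 30 degrees away from the robot, facing up and back to it. Origin on the table under the face's middle (100 mm up); own y along the row, x level away from the robot, z up. 4 pockets at y -96, -32, 32, 96 mm, order varies; jaws and end stops (14 mm tall, 1 mm play) end below the grips: parts leave only square to the face.
- tray: Yellow open tray lined with black rubber, fixed: 130 mm (own x) x 200 mm (own y) x 30 mm tall, walls 4 mm, a divider of the same height along own x through the middle. Origin: centre of its underside.
- bay_left (a point): Centre of the floor of the tray's compartment at own +y; the compartment is 122 x 94 mm, its floor 4 mm above the table.
- bay_right (a point): The same for the compartment at own -y.
- spacer: Bystander: loose steel spacer ring, 70 mm across, 12 mm tall, lying flat; leave alone. Origin: its middle at table level.
- spacer2: Bystander: loose dark spacer ring, 70 mm across, 12 mm tall, lying flat behind the strip; leave alone. Origin: its middle at table level.
- marker: Bystander: orange marker pen, 14 mm thick, about 130 mm long, lying; leave alone. Origin: its middle at table level.
- driver: Bystander: yellow screwdriver lying; leave alone. Origin: under its middle.
- notes: Bystander: block of yellow notes, 75 x 75 x 35 mm; leave alone. Origin: its middle at table level.
- oil: Bystander: white oil bottle, 56 mm across, 140 mm tall; leave alone. Origin: its middle at table level.
- mug: Bystander: white mug, 80 mm across, 90 mm tall; leave alone. Origin: its middle at table level.
Things that resemble listed ones, but are neither listed nor needed, are in the scene too. Leave any pink or turquoise look-alike of the part that bears red_b_grip alone. There is more than one size of the tray; the job needs the smaller.

How it is judged:
On the way:
1. one red cartridge is down in a compartment of the tray and released, the other red one still in its clip (((((y of red_a_grip in the frame of tray between 0.008 and 0.092 m and y of red_a_foot in the frame of tray between 0.008 and 0.092 m and x of red_a_grip in the frame of tray between -0.058 and 0.058 m and x of red_a_foot in the frame of tray between -0.058 and 0.058 m and z of red_a_grip in the frame of tray below 0.045 m and z of red_a_foot in the frame of tray below 0.022 m and linear speed of red_a below 0.03 m/s and contact force between the fingers and red_a below 0.05 N) or (y of red_a_grip in the frame of tray between -0.092 and -0.008 m and y of red_a_foot in the frame of tray between -0.092 and -0.008 m and x of red_a_grip in the frame of tray between -0.058 and 0.058 m and x of red_a_foot in the frame of tray between -0.058 and 0.058 m and z of red_a_grip in the frame of tray below 0.045 m and z of red_a_foot in the frame of tray below 0.022 m and linear speed of red_a below 0.03 m/s and contact force between the fingers and red_a below 0.05 N)) and distance of red_b_foot from where it was at the start of the episode below 0.006 m) or (((y of red_b_grip in the frame of tray between 0.008 and 0.092 m and y of red_b_foot in the frame of tray between 0.008 and 0.092 m and x of red_b_grip in the frame of tray between -0.058 and 0.058 m and x of red_b_foot in the frame of tray between -0.058 and 0.058 m and z of red_b_grip in the frame of tray below 0.045 m and z of red_b_foot in the frame of tray below 0.022 m and linear speed of red_b below 0.03 m/s and contact force between the fingers and red_b below 0.05 N) or (y of red_b_grip in the frame of tray between -0.092 and -0.008 m and y of red_b_foot in the frame of tray between -0.092 and -0.008 m and x of red_b_grip in the frame of tray between -0.058 and 0.058 m and x of red_b_foot in the frame of tray between -0.058 and 0.058 m and z of red_b_grip in the frame of tray below 0.045 m and z of red_b_foot in the frame of tray below 0.022 m and linear speed of red_b below 0.03 m/s and contact force between the fingers and red_b below 0.05 N)) and distance of red_a_foot from where it was at the start of the episode below 0.006 m))), for 0.2 s.
At the end, for the whole second after the job is handed in: Each red cartridge is at rest and released in a tray compartment of its own, one in each, standing or lying wholly inside it (grip centre under 45 mm and foot under 22 mm above the table, both between the compartment's walls); both blue cartridges still clipped, within 6 mm of where they were (((y of red_a_grip in the frame of tray between 0.008 and 0.092 m and y of red_a_foot in the frame of tray between 0.008 and 0.092 m and x of red_a_grip in the frame of tray between -0.058 and 0.058 m and x of red_a_foot in the frame of tray between -0.058 and 0.058 m and z of each of red_a_grip, red_b_grip in the frame of tray below 0.045 m and z of each of red_a_foot, red_b_foot in the frame of tray below 0.022 m and linear speed of each of red_a, red_b below 0.03 m/s and contact force between the fingers and red_a below 0.05 N and y of red_b_grip in the frame of tray between -0.092 and -0.008 m and y of red_b_foot in the frame of tray between -0.092 and -0.008 m and x of red_b_grip in the frame of tray between -0.058 and 0.058 m and x of red_b_foot in the frame of tray between -0.058 and 0.058 m and contact force between the fingers and red_b below 0.05 N) or (y of red_a_grip in the frame of tray between -0.092 and -0.008 m and y of red_a_foot in the frame of tray between -0.092 and -0.008 m and x of red_a_grip in the frame of tray between -0.058 and 0.058 m and x of red_a_foot in the frame of tray between -0.058 and 0.058 m and z of each of red_a_grip, red_b_grip in the frame of tray below 0.045 m and z of each of red_a_foot, red_b_foot in the frame of tray below 0.022 m and linear speed of each of red_a, red_b below 0.03 m/s and contact force between the fingers and red_a below 0.05 N and y of red_b_grip in the frame of tray between 0.008 and 0.092 m and y of red_b_foot in the frame of tray between 0.008 and 0.092 m and x of red_b_grip in the frame of tray between -0.058 and 0.058 m and x of red_b_foot in the frame of tray between -0.058 and 0.058 m and contact force between the fingers and red_b below 0.05 N)) and distance of each of blue_a_foot, blue_b_foot from where it was at the start of the episode below 0.006 m); the robot touches nothing.
It fails at once if a blue cartridge is pulled from its clip or shifted by over 10 mm (distance of any of blue_a_foot, blue_b_foot from where it was at the start of the episode above 0.01 m).
It fails at once if a red cartridge is let go and falls or flies free at over 0.8 m/s (a drop of over 30 mm) ((linear speed of red_a above 0.8 m/s and contact force between the fingers and red_a below 0.05 N) or (linear speed of red_b above 0.8 m/s and contact force between the fingers and red_b below 0.05 N)).
It fails at once if a bystander is moved by over 30 mm (distance of any of spacer, spacer2, marker, driver, notes, oil, mug from where it was at the start of the episode above 0.03 m).
It also fails if it takes over 67 s, if anything falls off the work surface, if the arm or the gripper's body presses on something with over 40 N, if the wrist force passes 120 N, or if a joint passes its speed limit or range.

ROBOT

A 7-joint arm with a two-finger parallel gripper is mounted at the origin on the work surface. World frame = base frame: x ahead of the robot, y to its left, z up, the work surface at z = 0. Lengths are in m, angles in rad, forces in N, time in s.
With the tool pointing down it reaches from about 0.35 to 0.9 m from the base axis. Payload 19.9 kg.
Tool frame: the origin (TCP) lies between the finger pads; the fingertips stand 19 mm ahead of it and the grasp point (between the pads) is the TCP; z points along the fingers, y is the line along which they close (so a half turn about z gives the same grasp; the last joint's range is limited). The gripper opens to 94 mm and grips with 3 to 60 N. Pads are 16 mm wide; open, the fingers measure 119 mm over their backs; the gripper's body (75 mm by 177 mm) begins 78 mm behind the grasp point.
Start: joints at [-1.208, 0.417, -0.01, 1.614, 0.005, 1.111, -0.053], TCP at [0.246, 0.574, 0.224] pointing down, gripper open.
Joint ranges: [-2.81, 2.81], [-0.39, 2.02], [-1.27, 1.25], [0.06, 2.57], [-1.19, 4.33], [0.19, 2], [-2.82, 2.82]. Speed limits (rad/s): [1.89, 1.89, 2.39, 2.39, 3.01, 3.01, 3.01].

INTERFACE

Orientations are given as a 3x3 rotation matrix whose columns are the frame's x, y, z axes.
In Python, from rig import robot gives the robot as it stands. Calls block until the motion is done:
- robot.move_ptp(position, orientation): joint-space move of the TCP to a pose.
- robot.move_linear(position, velocity=0.15, frame=None, threshold=None): straight line of the TCP; frame=None keeps the orientation; velocity is the mean speed in m/s. With threshold (N) it stops when the force on the tool has changed by that much, and returns True; else False.
- robot.goto_joints(angles): joint-space move.
- robot.gripper_to(opening): finger opening in m; the grip force is fixed at half the most; returns when the fingers have stopped.
- robot.pause(seconds).
- robot.ik(position, orientation): joint angles nearest the present ones, or None.
- robot.get_state(): the state.
- robot.grab_frame(name): name is "scene" or "side" or "wrist"; returns the picture (480x640x3 uint8, red, green, blue); there is no depth.
- robot.camera_info(name): a dict with "fx", "fy", "cx", "cy" (pixels), "dist" ([k1, k2, p1, p2, k3] as OpenCV has them; the pictures are not rectified), "rvec" (rotation vector, rad) and "tvec" (3), from world to camera coordinates, as OpenCV has them. Camera axes: x right, y down, z forward; pixel columns grow to the right and rows downward; lengths in m; the calibration is good to about 2 mm. A picture is of the moment at which its call begins: read the wrist's pose just before it. camera_info takes no time and is no camera call; for the wrist camera it gives the pose at the moment of the call.
A pose or a line that the arm cannot do raises robot.PlanningError and nothing moves.
- robot.sign_off(): hands the job in; it is judged then, once.
The state is a dict: "time": time; "qpos": joint angles; "joint_vel": joint speeds; "effort": joint torques, N m; "ee_pos": TCP position; "tool_rot": TCP orientation; "force": force on the tool from outside, world axes, zero at the start; "moment": the same for the moment, N m; "opening": finger opening in m; "grasp_force": force on a finger pad.
Only numpy, scipy, OpenCV 4.12 (cv2) and the standard library are available. Lean on these libraries where they do the work, as an engineer would, in place of code of your own. Each camera call takes 0.05 s, during which the arm holds its last target. There are 200 camera calls.

## Working session

There is one attempt and no reset: what is moved stays moved. The work goes in short steps, each a Python script; the robot and the scene stay as the last script left them, time stands still between calls to the robot, and variables do not carry over. Pictures are saved under pics/ and viewed, at most 10 in all, crops included, and the job is handed in when it is done.

```bash
mkdir -p pics && python3 - <<'E'
from rig import robot
import cv2
for n in ("scene","side"):
    im=robot.grab_frame(n); cv2.imwrite(f"pics/{n}0.png",im[:,:,::-1])
    c=robot.camera_info(n); print(n,{k:[round(float(x),4) for x in v] if hasattr(v,'__len__') else v for k,v in c.items()})
    R=cv2.Rodrigues(__import__('numpy').array(c['rvec'],float))[0]; print(-R.T@__import__('numpy').array(c['tvec'],float).ravel())
E
```

```text
scene {'fx': 498.89876731107597, 'fy': 498.89876731107597, 'cx': 324.49100546591063, 'cy': 243.1459438715998, 'dist': [0.0202, 0.0, 0.0, 0.0, 0.0], 'rvec': [0.9827, 2.6834, -0.7604], 'tvec': [0.349, -0.245, 1.4724]}
[0.89622365 0.52565916 1.1270987 ]
side {'fx': 550.1867666512893, 'fy': 550.1867666512893, 'cx': 311.49524263609504, 'cy': 241.9817930048634, 'dist': [-0.1412, 0.0, 0.0, 0.0, 0.0], 'rvec': [2.1935, -0.6617, 0.3333], 'tvec': [-0.3653, 0.2742, 1.4155]}
[-0.22337813 -0.9449746   1.12666609]
```

View pics/scene0.png

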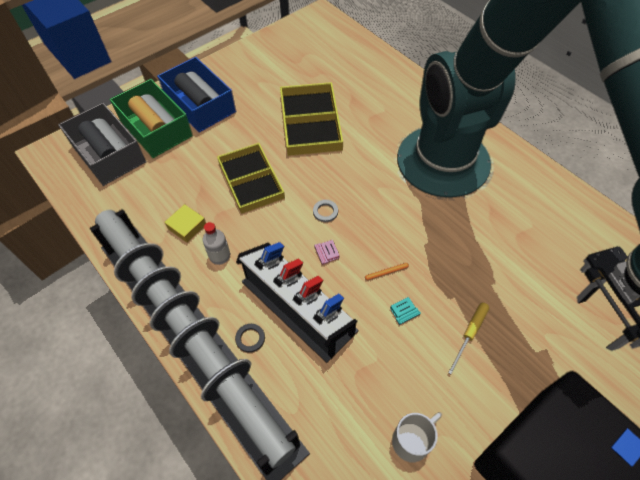

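View pics/side0.png

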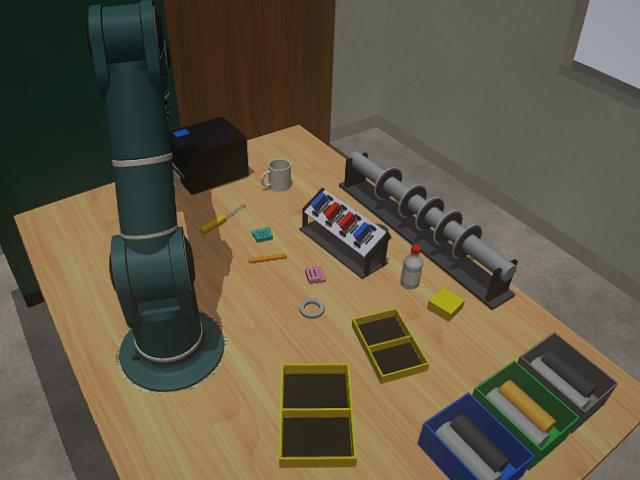

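The scene view has four clipped cartridges: blue (270,253), red (290,270), red (311,288) and blue (330,306). The pink (327,251) and turquoise (404,310) look-alikes lie on the table. There are two yellow trays, at (251,177) and (311,118). The side view shows the same layout, and there the tray at (390,345) is the smaller. I'll check this in an enlarged crop.

```bash
python3 - <<'E'
import cv2,numpy as np
a=cv2.imread("pics/scene0.png")[140:360,215:363]; b=cv2.imread("pics/side0.png")[180:400,290:438]
o=[]
for im,(x0,y0) in ((a,(215,140)),(b,(290,180))):
    s=2.7; e=cv2.resize(im,None,fx=s,fy=s,interpolation=cv2.INTER_CUBIC)
    for g in range(0,148,20):
        cv2.putText(e,str(x0+g),(int(g*s),8),0,.3,(0,0,255)); cv2.line(e,(int(g*s),10),(int(g*s),16),(0,0,255))
    for g in range(0,220,20):
        cv2.putText(e,str(y0+g),(0,int(g*s)+4),0,.3,(0,0,255)); cv2.line(e,(20,int(g*s)),(26,int(g*s)),(0,0,255))
    o.append(e)
cv2.imwrite("pics/crop1.png",np.hstack(o))
E
```

```text
(no output)
```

View pics/crop1.png

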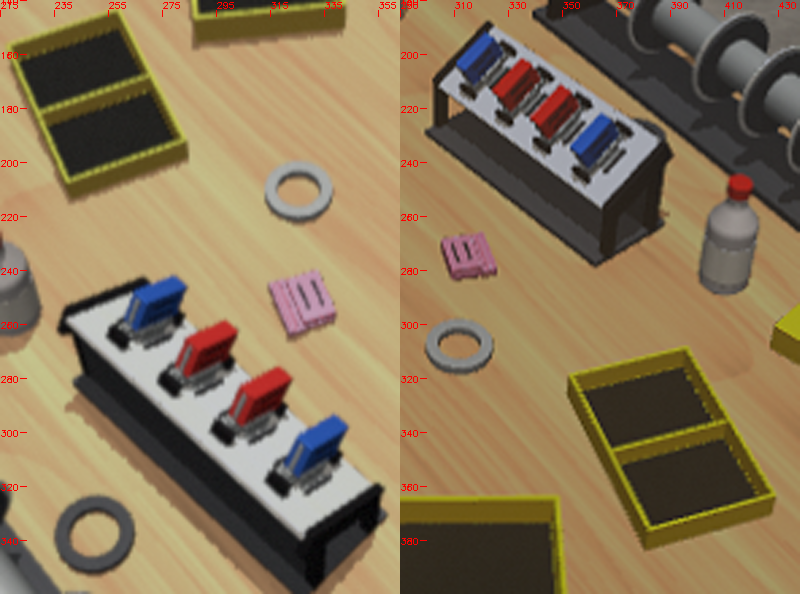

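```bash
cat > h.py <<'E'
import cv2,numpy as np
from scipy.optimize import minimize,least_squares
from rig import robot
def cam(n):
    c=robot.camera_info(n)
    return (np.array(c['rvec'],float),np.array(c['tvec'],float),
      np.array([[c['fx'],0,c['cx']],[0,c['fy'],c['cy']],[0,0,1.]]),np.array(c['dist'],float))
def proj(P,c): return cv2.projectPoints(np.asarray(P,float).reshape(-1,3),*c)[0][:,0]
def tri(px,cams):
    f=lambda X:np.concatenate([proj(X,c)[0]-p for p,c in zip(px,cams)])
    r=least_squares(f,[.6,0,.1]); return r.x,np.abs(r.fun).max()
def blobs(im,lo,hi,amin=60):
    m=cv2.inRange(cv2.cvtColor(im,cv2.COLOR_RGB2HSV),lo,hi)
    cs=cv2.findContours(m,cv2.RETR_EXTERNAL,cv2.CHAIN_APPROX_NONE)[0]
    o=[]
    for k in cs:
        h=cv2.convexHull(k); M=cv2.moments(h)
        if M['m00']>amin: o.append((M['m10']/M['m00'],M['m01']/M['m00'],M['m00'],h))
    return o
RED=((172,120,60),(180,255,255)); RED2=((0,150,60),(6,255,255)); BLUE=((105,120,60),(125,255,255)); YEL=((24,120,50),(34,255,255))
E
python3 - <<'E'
from h import *
ims={n:cv2.imread(f"pics/{n}0.png")[:,:,::-1].copy() for n in("scene","side")}
C={n:cam(n) for n in ims}
for n in ims:
    for k,v in (("red",RED),("red2",RED2),("blue",BLUE),("yel",YEL)):
        print(n,k,[tuple(np.round(b[:3],1)) for b in blobs(ims[n],*v)])
E
```

```text
scene red []
scene red2 [(np.float64(310.9), np.float64(286.2), np.float64(252.5)), (np.float64(291.3), np.float64(268.2), np.float64(241.0)), (np.float64(209.2), np.float64(227.5), np.float64(88.0))]
scene blue [(np.float64(627.5), np.float64(446.8), np.float64(674.5)), (np.float64(330.7), np.float64(304.5), np.float64(221.5)), (np.float64(272.4), np.float64(251.2), np.float64(243.0)), (np.float64(197.4), np.float64(93.2), np.float64(3290.5)), (np.float64(68.4), np.float64(33.8), np.float64(3966.5))]
scene yel [(np.float64(471.4), np.float64(329.9), np.float64(94.5)), (np.float64(183.9), np.float64(220.1), np.float64(690.0)), (np.float64(249.5), np.float64(175.1), np.float64(2632.0)), (np.float64(310.0), np.float64(114.8), np.float64(3376.0))]
side red []
side red2 [(np.float64(347.0), np.float64(220.9), np.float64(155.5)), (np.float64(332.5), np.float64(210.5), np.float64(160.5))]
side blue [(np.float64(473.1), np.float64(443.3), np.float64(6413.5)), (np.float64(361.8), np.float64(231.1), np.float64(160.5)), (np.float64(317.4), np.float64(198.6), np.float64(66.0)), (np.float64(181.0), np.float64(132.5), np.float64(79.0))]
side yel [(np.float64(316.1), np.float64(412.0), np.float64(7029.5)), (np.float64(389.7), np.float64(341.8), np.float64(3079.5)), (np.float64(446.8), np.float64(300.2), np.float64(500.5))]
```

```bash
python3 - <<'E'
from h import *
ims={n:cv2.imread(f"pics/{n}0.png")[:,:,::-1].copy() for n in("scene","side")}
C=[cam("scene"),cam("side")]
pairs=[((272.4,251.2),(361.8,231.1)),((291.3,268.2),(347,220.9)),((310.9,286.2),(332.5,210.5)),((330.7,304.5),(317.4,198.6))]
P=[]
for p in pairs:
    X,e=tri(np.array(p),C); P.append(X); print(X.round(4),round(e,2))
P=np.array(P); print("spacing",np.linalg.norm(np.diff(P,axis=0),axis=1).round(4)); d=P[3]-P[0]; print("row yaw (own y dir)",np.degrees(np.arctan2(d[1],d[0])))
for big in (0,1):
  for sx,sy in ((.13,.2),(.16,.26)):
    hulls=[]
    for n,pts in (("scene",[(249.5,175),(310,115)]),("side",[(389.7,341.8),(316,412)])):
        h=min(blobs(ims[n],*YEL),key=lambda b:np.hypot(b[0]-pts[big][0],b[1]-pts[big][1]))[3]; hulls.append(h)
    def res(v):
        x,y,t,a,b=v; c,s=np.cos(t),np.sin(t)
        B=[(x+c*i*a/2-s*j*b/2,y+s*i*a/2+c*j*b/2,z) for i in(-1,1) for j in(-1,1) for z in(0,.03)]
        r=[]
        for h,k in zip(hulls,C):
            q=cv2.convexHull(proj(B,k).astype(np.float32))
            r+=[cv2.pointPolygonTest(q,tuple(map(float,p)),True) for p in h[:,0]]
            r+=[cv2.pointPolygonTest(h.astype(np.float32),tuple(map(float,p)),True) for p in q[:,0]]
        return np.array(r)
    X0,_=tri([np.array(pts) for pts in ([(249.5,175),(389.7,341.8)],[(310,115),(316,412)])[big]],C)
    best=min((least_squares(res,[X0[0],X0[1],t,sx,sy],x_scale=[.01,.01,.1,.01,.01],diff_step=1e-3,loss='soft_l1') for t in np.radians([-60,-30,0,30,60,90])),key=lambda r:r.cost)
    print("big" if big else "small",best.x.round(4),np.degrees(best.x[2]).round(1),best.cost)
E
```

```text
[ 0.609  -0.0075  0.1276] 0.14
[0.6029 0.0558 0.1262] 0.13
[0.5974 0.1205 0.1262] 0.16
[0.5926 0.1865 0.1323] 1.68
spacing [0.0636 0.0649 0.0664]
row yaw (own y dir) 94.83080517353558
small [ 0.4788 -0.3038 -0.269   0.1255  0.1842] -15.4 38.23120167863089
small [ 0.4788 -0.3037 -0.269   0.1255  0.1842] -15.4 38.23126156108085
big [ 0.1936 -0.3824 -0.5754  0.1671  0.231 ] -33.0 55.332169024101646Traceback (most recent call last):
  File "<stdin>", line 24, in <module>
  File "<stdin>", line 24, in <genexpr>
    return func(*args, **kwargs)
    result = trf(vector_fun.fun, vector_fun.jac, x0, f0, J0, lb, ub, ftol, xtol,
                 gtol, max_nfev, x_scale, loss_function, tr_solver,
                 tr_options.copy(), verbose, callback=callback_wrapped)
    return trf_no_bounds(
        fun, jac, x0, f0, J0, ftol, xtol, gtol, max_nfev, x_scale,
        loss_function, tr_solver, tr_options, verbose, callback=callback)
    cost_new = loss_function(f_new, cost_only=True)
    loss(z, rho, cost_only=cost_only)
    ~~~~^^^^^^^^^^^^^^^^^^^^^^^^^^^^^
    rho[0] = 2 * (t**0.5 - 1)
    ~~~^^^
ValueError: could not broadcast input array from shape (42,) into shape (43,)
```

```bash
cat >> h.py <<'E'
def cart(psi):
    c,s=np.cos(psi),np.sin(psi); q=np.sqrt(3)/2
    return np.array([[q*c,-s,-.5*c],[q*s,c,-.5*s],[.5,0,q]])
def tool(R,sg=1):  # tool z=-own z, y = sg*own y
    z=-R[:,2]; y=sg*R[:,1]; return np.column_stack([np.cross(y,z),y,z])
E
python3 - <<'E'
from h import *
C=[cam("scene"),cam("side")]
print("oil cap",tri(np.array([(209.2,227.5),(416,249)]),C))
c=cam("wrist"); Rc=cv2.Rodrigues(c[0])[0]; s=robot.get_state(); T=np.array(s['tool_rot'])
print("cam in tool",T.T@(-Rc.T@c[1]-np.array(s['ee_pos'])),"\n",(T.T@Rc.T).round(3), T.round(2).tolist())
R=cart(np.radians(4.8)); p=np.array([.600,.088,.126])+.15*R[:,2]
for sg in(1,-1):
    for d in (0,-.15+.004): print(sg,robot.ik(list(p+d*R[:,2]),tool(R,sg).tolist()))
E
```

```text
oil cap (array([ 0.68547963, -0.15621076,  0.13071055]), np.float64(0.2054713823370662))
cam in tool [ 0.06701568  0.00181415 -0.16090406] 
 [[-0.    -0.973 -0.231]
 [ 1.    -0.    -0.   ]
 [ 0.    -0.231  0.973]] [[-0.92, 0.39, -0.0], [0.39, 0.92, -0.0], [-0.0, -0.0, -1.0]]
1 [-0.84324105 -0.05933395  0.56361228  2.21075589  0.2745603   0.47949717
  1.17078725]
1 [-0.06802764  0.31282907 -0.19168861  2.15105501  0.69543216  0.21017118
  0.77073404]
-1 [-0.51528683 -0.04141243  0.2441403   2.20249229  0.2255173   0.47315653
 -1.93019502]
-1 [-0.84566301  0.38335123  0.71671377  2.17409263 -0.89299703  0.22390475
 -0.88620493]
```

```bash
python3 - <<'E'
from h import *
R=cart(np.radians(4.8)); p=np.array([.600,.088,.126])+.15*R[:,2]
robot.move_ptp(list(p),tool(R,1).tolist())
s=robot.get_state(); print(s['time'],s['ee_pos'],np.round(s['qpos'],3))
np.set_printoptions(precision=4,suppress=True)
im=robot.grab_frame("wrist"); c=cam("wrist"); cv2.imwrite("pics/w1.png",im[:,:,::-1])
np.savez("w1.npz",r=c[0],t=c[1],K=c[2],d=c[3])
for k,v in(("red",RED2),("blue",BLUE)):
    print(k,[np.round(b[:3],1) for b in blobs(im,*v,amin=300)])
print("pred",proj([[ .6029,.0558,.1262],[.5974,.1205,.1262]],c))
E
```

```text
2.1417 [0.52541633 0.08242301 0.25599634] [-0.844 -0.059  0.563  2.21   0.274  0.48   1.17 ]
red [array([ 56.9, 286.9, 717.5]), array([ 278.5,  235.6, 1498.5]), array([ 356.8,  235.4, 1440.5])]
blue [array([ 202.8,  236.4, 1941. ]), array([ 433.2,  234.2, 1944.5])]
pred [[276.3664 231.4439]
 [353.7119 231.3908]]
```

View pics/w1.png

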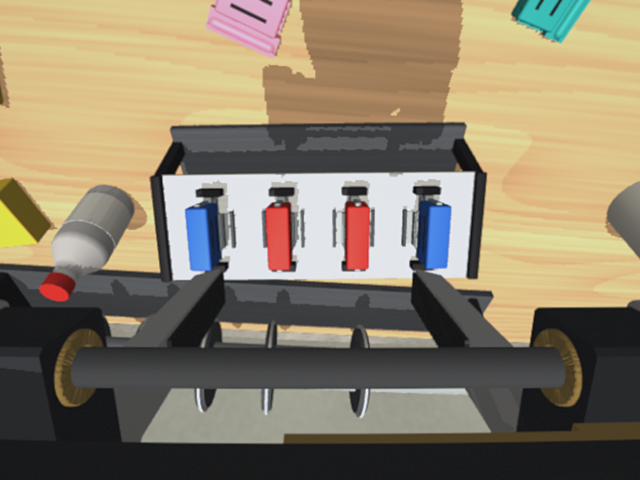

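The wrist view shows the four grips square on: blue (203,236), red (278,236), red (357,235) and blue (433,234). The pink and turquoise look-alikes lie on the table at the top. Next I'll fit the strip pose from all three views.

```bash
python3 - <<'E'
from h import *
np.set_printoptions(precision=4,suppress=True)
w=np.load("w1.npz"); C=[cam("scene"),cam("side"),(w['r'],w['t'],w['K'],w['d'])]
m=[[(272.4,251.2),(291.3,268.2),(310.9,286.2),(330.7,304.5)],[(361.8,231.1),(347,220.9),(332.5,210.5),(np.nan,np.nan)],[(202.8,236.4),(278.5,235.6),(356.8,235.4),(433.2,234.2)]]
def G(v):
    R=cart(v[3]); return np.array([v[:3]+R[:,1]*o for o in(-.096,-.032,.032,.096)])
def f(v): return np.nan_to_num(np.concatenate([(proj(G(v),c)-np.array(k)).ravel() for c,k in zip(C,m)]))
r=least_squares(f,[.6,.088,.126,.08],x_scale=.01,loss='soft_l1')
print(r.x,np.degrees(r.x[3]),"\n",f(r.x).reshape(3,4,2)); print(G(r.x)); np.save("strip.npy",r.x)
s=robot.get_state();T=np.array(s['tool_rot'])
E
```

```text
[0.6011 0.0902 0.1298 0.0943] 5.403115693588953 
 [[[-0.0201  0.3622]
  [ 0.09    0.2744]
  [ 0.3014 -0.0945]
  [ 1.1729  0.0088]]

 [[-0.2401 -1.1228]
  [-0.2508 -1.5357]
  [ 0.0828 -1.2729]
  [ 0.      0.    ]]

 [[ 0.0418 -0.1887]
  [ 0.5621  0.0157]
  [-1.0476 -0.3724]
  [-0.8007  0.2511]]]
[[ 0.6101 -0.0054  0.1298]
 [ 0.6041  0.0583  0.1298]
 [ 0.5981  0.1221  0.1298]
 [ 0.592   0.1858  0.1298]]
```

```bash
cat >> h.py <<'E'
def grasp(i):
    v=np.load("strip.npy"); R=cart(v[3]); g=v[:3]+R[:,1]*(-.096+.064*i)+.004*R[:,2]; T=tool(R,1).tolist()
    robot.gripper_to(.044)
    if np.linalg.norm(np.array(robot.get_state()['ee_pos'])-g)>.2: robot.move_ptp(list(g+.08*R[:,2]),T)
    else: robot.move_linear(list(g+.08*R[:,2]),frame=T)
    print("hit",robot.move_linear(list(g),velocity=.08,threshold=8))
    s=robot.get_state(); print(s['time'],np.array(s['ee_pos'])-g,np.round(s['force'],1),np.round(s['qpos'],2))
    return g,R
def shot(n,name):
    im=robot.grab_frame(n); cv2.imwrite(f"pics/{name}.png",im[:,:,::-1]); return im
E
python3 - <<'E'
from h import *
grasp(1)
im=shot("wrist","w2")
s=robot.get_state(); print(s['ee_pos'],s['opening'])
E
```

```text
Traceback (most recent call last):
  File "h.py", line 31, in grasp
    print("hit",robot.move_linear(list(g),velocity=.08,threshold=8))
                ~~~~~~~~~~~~~~~~~^^^^^^^^^^^^^^^^^^^^^^^^^^^^^^^^^^
rig.PlanningError: the arm cannot follow that straight line within its joint ranges
```

```bash
cat >> h.py <<'E'
def rotax(a,t): return cv2.Rodrigues(np.asarray(a)*t)[0]
def grasp(i,tilts=(22,16,12)):
    v=np.load("strip.npy"); R=cart(v[3]); g=v[:3]+R[:,1]*(-.096+.064*i)+.006*R[:,2]
    robot.gripper_to(.044)
    for t in tilts:  # tool tilt off vertical, deg
        T=rotax(R[:,1],np.radians(30-t))@tool(R,1)
        try:
            robot.move_ptp(list(g+.08*R[:,2]),T.tolist())
            print(t,np.round(robot.get_state()['qpos'],2))
            print("hit",robot.move_linear(list(g),velocity=.08,threshold=8)); break
        except robot.PlanningError as e: print(t,e)
    s=robot.get_state(); print(s['time'],np.array(s['ee_pos'])-g,np.round(s['force'],1),np.round(s['qpos'],2))
    return g,R
E
python3 - <<'E'
from h import *
v=np.load("strip.npy");R=cart(v[3]);print((rotax(R[:,1],np.radians(14))@tool(R,1)).round(2))
grasp(1)
im=shot("wrist","w2")
s=robot.get_state(); print(s['ee_pos'],s['opening'])
E
```

```text
[[-0.96 -0.09  0.27]
 [-0.09  1.    0.03]
 [-0.28  0.   -0.96]]
22 [-0.7   0.16  0.59  2.1  -0.15  0.52  1.65]
hit False
5.4 [ 3.60396721e-05 -1.91854261e-06  4.49694137e-04] [-0.1  0.2 -0.8] [-0.56  0.35  0.47  2.06 -0.36  0.4   1.83]
[0.60117074 0.05812784 0.1355562 ] 0.04399837458321136
```

View pics/w2.png

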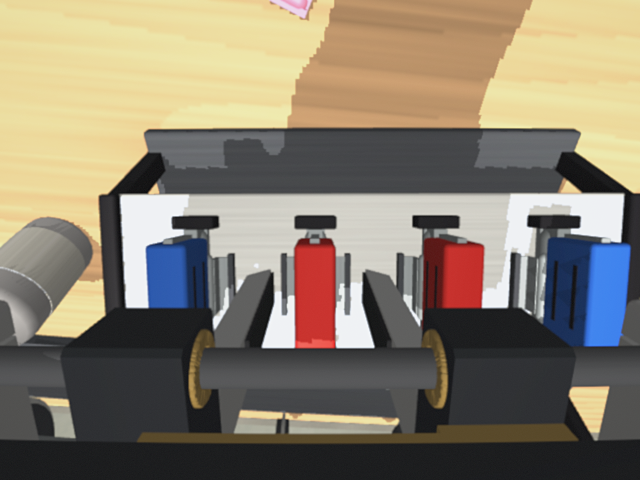

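The red grip at (316,295) is midway between the fingers at (262,300) and (372,300). Next I close the fingers and pull.

```bash
cat >> h.py <<'E'
def pull():
    R=cart(np.load("strip.npy")[3]); robot.gripper_to(.0)
    s=robot.get_state(); p=np.array(s['ee_pos']); print("open",s['opening'],s['grasp_force'],np.round(s['force'],1))
    robot.move_linear(list(p+.03*R[:,2]),velocity=.04)
    s=robot.get_state(); print("open",s['opening'],s['grasp_force'],np.round(s['force'],1))
    robot.move_linear(list(p+.09*R[:,2]),velocity=.12)
    s=robot.get_state(); print("open",s['opening'],s['grasp_force'],np.round(s['force'],1),s['time'],np.round(s['qpos'],2))
E
python3 - <<'E'
from h import *
pull()
shot("wrist","w3"); a=cv2.imread("pics/w3.png"); b=shot("scene","s3"); 
cv2.imwrite("pics/c3.png",np.hstack([cv2.resize(a[100:400,100:500],(400,300)),cv2.resize(b[130:360,200:400,::-1],(400,460))[:300]]))
# look-ahead: tray placing poses
t=np.array([.4788,-.3038]); psi=-.269
for sx in(1,-1):
    x=sx*np.array([np.cos(psi),np.sin(psi),0]); Rp=np.column_stack([x,np.cross([0,0,1],x),[0,0,1]])
    T=rotax(Rp[:,1],np.radians(8))@tool(Rp,1)
    for k in(1,-1):
        c=t+k*.05*np.array([-np.sin(psi),np.cos(psi)])
        for z in(.2,.043): print(sx,k,c.round(3),z,np.round(robot.ik([*c,z],T.tolist()),2) if robot.ik([*c,z],T.tolist()) is not None else None)
E
```

```text
open 0.01818430007033939 29.987046718597412 [ 0.1 -1.3  1.1]
open 0.01758259073233968 29.98605787754059 [ 0.2 -0.5 -1.6]
open 0.01813683478164107 29.98600423336029 [ 0.8 -0.3 -1.7] 7.525 [-0.73  0.14  0.62  2.1  -0.13  0.54  1.63]
1 1 [ 0.492 -0.256] 0.2 [-0.18  0.5   0.8   1.73 -0.33  1.2   2.03]
1 1 [ 0.492 -0.256] 0.043 [-0.12  0.73  0.73  1.83 -0.54  0.95  2.17]
1 -1 [ 0.466 -0.352] 0.2 [-0.01  0.57  0.82  1.66 -0.36  1.23  2.21]
1 -1 [ 0.466 -0.352] 0.043 [ 0.03  0.79  0.77  1.76 -0.56  0.98  2.34]
-1 1 [ 0.492 -0.256] 0.2 [-0.43  0.43  1.09  1.95 -0.54  0.92 -0.93]
-1 1 [ 0.492 -0.256] 0.043 [-0.37  0.81  1.08  2.05 -1.11  0.83 -0.48]
-1 -1 [ 0.466 -0.352] 0.2 [-0.2   0.51  1.09  1.87 -0.63  0.98 -0.69]
-1 -1 [ 0.466 -0.352] 0.043 [-0.16  0.85  1.08  1.97 -1.12  0.9  -0.32]
```

View pics/c3.png

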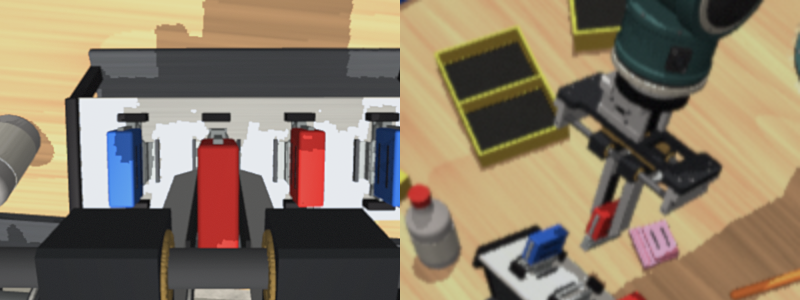

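The red cartridge is held at 18 mm opening, about (217,195) in the left crop. The other red and both blues are still clipped. Now I move above the tray and look.

```bash
cat >> h.py <<'E'
def bay(tr,k):
    x,y,psi=tr; X=np.array([np.cos(psi),np.sin(psi),0]); Y=np.array([-X[1],X[0],0])
    Rp=np.column_stack([X,Y,[0,0,1]]); return np.array([x,y,0])+k*.05*Y, rotax(Y,np.radians(8))@tool(Rp,1)
E
python3 - <<'E'
from h import *
c,T=bay((.4788,-.3038,-.269),-1)
robot.move_ptp(list(c+[0,0,.22]),T.tolist())
s=robot.get_state(); print(s['time'],s['opening'],s['grasp_force'],np.round(s['force'],1))
k=cam("wrist"); shot("wrist","w4"); np.savez("w4.npz",r=k[0],t=k[1],K=k[2],d=k[3])
E
```

```text
9.1583 0.017904583717082242 29.98596042394638 [ 0.5  0.6 -0.4]
```

View pics/w4.png

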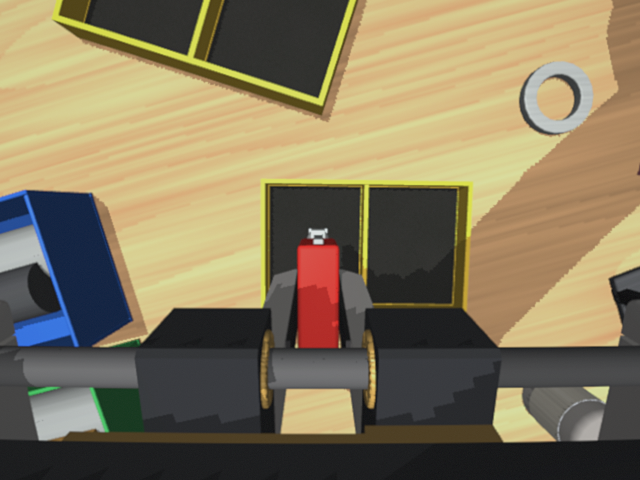

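The tray rim is nearly square to the picture: near corners at (263,182) and (471,184), divider end at (366,185), far right rim corner about (467,307). The cartridge hangs upright at (318,290).

```bash
python3 - <<'E'
from h import *
np.set_printoptions(precision=4,suppress=True)
w=np.load("w4.npz"); k=(w['r'],w['t'],w['K'],w['d'])
def f(v):
    X=np.array([np.cos(v[2]),np.sin(v[2]),0]);Y=np.array([-X[1],X[0],0]);o=np.array([v[0],v[1],.03])
    return (proj([o-.065*X-.1*Y,o-.065*X+.1*Y,o-.065*X],k)-np.array([(263,181.5),(471,184),(366,183.5)])).ravel()
r=least_squares(f,[.4788,-.3038,-.269],x_scale=.01); print(r.x,r.fun); np.save("tray.npy",r.x)
X=np.array([np.cos(r.x[2]),np.sin(r.x[2]),0]);Y=np.array([-X[1],X[0],0])
print("far right corner pred",proj(np.array([*r.x[:2],.03])+.065*X+.1*Y,k))
E
```

```text
[ 0.4795 -0.3052 -0.2784] [-2.4243  0.2889  1.5301  0.355   0.914  -0.5487]
far right corner pred [[465.922  318.6438]]
```

```bash
cat >> h.py <<'E'
def place(k):
    c,T=bay(np.load("tray.npy"),k)
    p=np.array(robot.get_state()['ee_pos'])
    if np.linalg.norm(p[:2]-c[:2])>.05: robot.move_ptp(list(c+[0,0,.2]),T.tolist())
    robot.move_linear(list(c+[0,0,.07]),velocity=.15,frame=T.tolist())
    hit=robot.move_linear(list(c+[0,0,.038]),velocity=.03,threshold=4)
    s=robot.get_state(); print("hit",hit,s['ee_pos'],np.round(s['force'],1),s['opening'])
    robot.pause(.2); robot.gripper_to(.044); robot.pause(.3)
    robot.move_linear(list(c+[0,0,.2]),velocity=.12); robot.pause(.2)
    s=robot.get_state(); print(s['time'],s['opening'],s['grasp_force'])
E
python3 - <<'E'
from h import *
place(-1)
a=shot("wrist","w5"); b=shot("side","s5"); 
cv2.imwrite("pics/c5.png",np.hstack([a[120:420,150:550],cv2.resize(b[280:400,340:500],(400,300))])[:,:,::-1])
E
```

```text
hit True [ 0.46568631 -0.35327091  0.04404759] [ 0.7 -0.3  4.1] 0.018036186158299914
13.925 0.04380780624880598 0.0
```

View pics/c5.png

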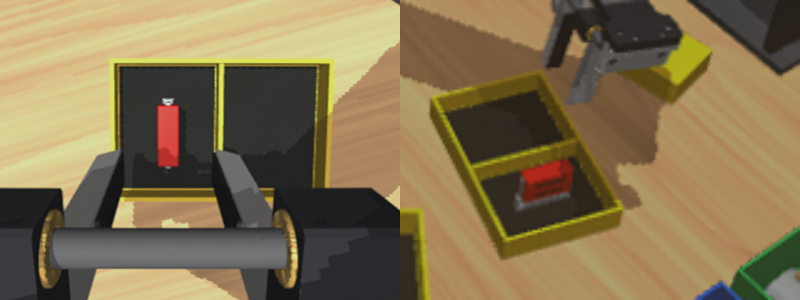

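The first cartridge stands released in the right bay, crop pixel (168,137), and the left bay is empty. Now the second.

```bash
python3 - <<'E'
from h import *
grasp(2)
a=shot("wrist","w6"); b=shot("side","s6")
cv2.imwrite("pics/c6.png",np.hstack([a[120:420,120:520],cv2.resize(b[160:310,270:470],(400,300))])[:,:,::-1])
E
```

```text
22 [-0.88  0.18  0.63  2.09 -0.08  0.53  1.45]
hit False
17.1417 [5.74310894e-05 7.54448333e-05 4.61687910e-04] [0.2 0.1 0.6] [-0.72  0.36  0.5   2.06 -0.28  0.4   1.63]
```

View pics/c6.png

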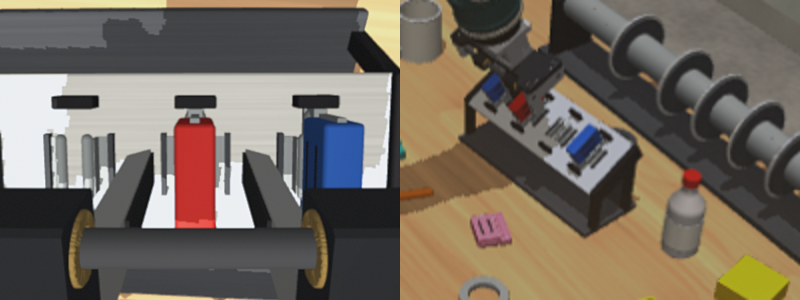

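The fingers, at (145,180) and (255,180) in the crop, straddle the second red grip at (195,170), and both blues are seated. I'll pull it and place it in the left bay.

```bash
python3 - <<'E'
from h import *
pull()
s=robot.get_state()
assert s['opening']>.015
place(1)
a=shot("wrist","w7"); b=shot("scene","s7")
cv2.imwrite("pics/c7.png",np.hstack([a[120:420,150:550],cv2.resize(b[140:350,200:380],(400,467))[:300]])[:,:,::-1])
c=shot("side","s7b"); 
for k,v in(("red",RED2),("blue",BLUE)): print(k,[np.round(q[:2],1) for q in blobs(c,*v)],[np.round(q[:2],1) for q in blobs(b,*v)])
E
```

```text
open 0.0178691861483132 29.986934065818787 [-0.1 -1.5  0.8]
open 0.017660245326810115 29.986357390880585 [ 0.2 -0.3 -0.7]
open 0.01771921253454056 29.986372590065002 [ 0.8  0.  -0.5] 19.3167 [-0.91  0.16  0.66  2.09 -0.05  0.55  1.43]
hit True [ 0.49306217 -0.25711533  0.04396984] [0.2 0.9 2.3] 0.017700731437763843
25.3167 0.044159597384142754 0.0
red [array([398.1, 351.6]), array([382.4, 323.4])] [array([209.3, 227.3]), array([255. , 184.6]), array([242.2, 160. ])]
blue [array([473.4, 443.4]), array([361.8, 231.3]), array([319.1, 199. ])] [array([627.5, 446.9]), array([330.7, 304.5]), array([272.4, 251.2]), array([188.2,  99.4]), array([68.3, 33.8])]
```

View pics/c7.png

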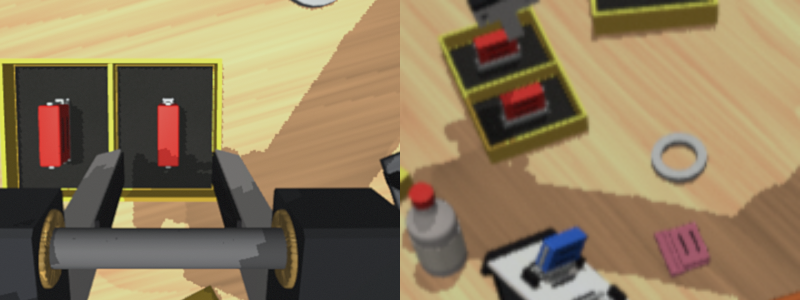

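The red cartridges each stand in their own bay, at crop pixels (54,135) and (168,135). The blue grips are at unchanged pixels: (330.7,304.5) and (272.4,251.2). The gripper is clear at z = 0.2, so I'll hand in.

```bash
python3 -c "
from rig import robot
print(robot.sign_off())"
```

```text
the job is handed in; nothing more can be done
None
```

Both red cartridges were pulled and now stand released in separate compartments of the smaller yellow tray; the blues are still clipped, and I handed the job in at about 25 s on the robot's clock (the sign-off returned no verdict).

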